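Weigh the lidded pail on the hook of the spring balance

TASK

Weigh the small lidded steel pail: with the pail still standing on the worktop, swing its flat-lying bail handle upright, then lift the pail by the handle and hang it on the hook of the spring balance, with the narrow waist of the wooden grip in the bend of the hook. Keep the pail upright all the while, never bear down hard on the balance, and ease the weight onto it until the balance alone carries the pail, so that the hook neither drops nor springs back as you let go; leave the pail hanging free and still, and leave the other things alone.

Things in the scene. Friction and masses are not known exactly. Their poses are not given: they have to be found in the camera images.
- pail_centre (a point): Centre of the round steel pail, 50 mm above its underside; z along the pail's axis. Loose; 107 mm high with its flat fixed lid, 113 mm across the rim, 88 mm at the foot. Weighs 0.3 to 0.9 kg, different each time. Ears on its sides along y, 84 mm above the underside, carry the swing bail.
- grip_middle (a point): Middle of the bail's wooden grip, on its axis, 100 mm from the line of the ears; y along the grip, z from ear line to grip. The grip rolls freely on the bail wire: 90 mm long, 16 mm thick, with a waist in the middle (11 mm thick, 12 mm long, full thickness from 11 mm off the middle). Pinch a thick part, about 28 mm off the middle. Lowered, the grip lies 35 mm clear of the rim.
- bail (a joint): Swing of the bail about the ears (rad): 0 upright, -1.48 lying flat on the pail's -x side (positive: towards its +x side). The pivots are slightly stiff: an upright bail stays up. Upright on a standing pail, the grip is 184 mm above the worktop.
- hook_seat (a point): Where the middle of the grip rests in the bend of the hook: 270 mm above the worktop when empty, sinking with the load; x points from the bend back to the column, z up. The hook is a 7 mm rod that comes forward from the column, 14 mm above this point, dips into the bend, open at the top, and ends in an upturned tip 26 mm in front of this point and 27 mm above it. A hung grip lies along y.
- balance_hook (a joint): How far the hook has sunk (m): 0 empty, 0.060 at its lower stop. A damped spring carries it, 160 N/m: 1 kg would pull it down 61 mm.
- balance: Spring balance, fixed: grey base plate (195 x 110 x 15 mm), white column (34 x 44 mm, 328 mm high, front face 105 mm behind the hook's bend) with the sliding hook in its front. Origin on the worktop straight below the hook's bend, x towards the column.
- spice_jar: Spice jar, 45 mm across, 106 mm high, bystander; origin at its underside.
- mug: Mug, 82 mm across, 94 mm high, bystander; origin at its underside.
- food_tub: Small lidded food tub, 67 x 99 x 51 mm, bystander; origin at its underside.

How it is judged:
On the way, in this order (a step that is already met when the one before it is completed fails the run):
1. the bail stands upright (within 0.3 rad) while the pail still stands on the worktop (value of joint bail between -0.3 and 0.3 rad and height (world z) of pail_centre below 0.056 m), for 0.1 s.
2. the waist of the grip lies in the bend of the hook and the hook has begun to sink (distance between grip_middle and hook_seat below 0.012 m and value of joint balance_hook above 0.008 m), for 0.1 s.
At the end, for the whole second after the job is handed in: The waist of the grip lies in the bend of the hook (within 10 mm), the balance carries the pail, which hangs clear of worktop and base plate, upright within 0.2 rad and still (pail slower than 0.05 m/s, hook slower than 0.02 m/s) (distance between grip_middle and hook_seat below 0.01 m and value of joint balance_hook above 0.012 m and height (world z) of pail_centre above 0.075 m and angle between pail_centre's own z axis and vertical below 0.2 rad and linear speed of pail below 0.05 m/s and velocity of joint balance_hook between -0.02 and 0.02 m/s); the robot touches nothing.
It fails at once if the pail is tipped by more than 0.35 rad (angle between pail_centre's own z axis and vertical above 0.35 rad).
It fails at once if the pail or its bail bears on the hook with more than 15 N (contact force between balance_hook and pail above 15 N).
It fails at once if the hook drops or springs back faster than 40 mm/s with the pail let go on it (distance between grip_middle and hook_seat below 0.03 m and contact force between the fingers and pail below 0.05 N and (velocity of joint balance_hook above 0.04 m/s or velocity of joint balance_hook below -0.04 m/s)).
It fails at once if a bystander is pushed by more than 20 mm (distance of any of spice_jar, mug, food_tub from where it was at the start of the episode above 0.02 m).
It also fails if it takes over 67 s, if anything falls off the work surface, if the arm or the gripper's body presses on something with over 40 N, if the wrist force passes 120 N, or if a joint passes its speed limit or range.

ROBOT

A 6-joint arm with a two-finger parallel gripper is mounted at the origin on the work surface; the furniture and walls round the work are solid. World frame = base frame: x ahead of the robot, y to its left, z up, the work surface at z = 0. Lengths are in m, angles in rad, forces in N, time in s.
With the tool pointing down it reaches from about 0.4 to 0.925 m from the base axis. Payload 12.5 kg.
Tool frame: the origin (TCP) lies midway between the tips of the shut fingers; the grasp point (between the pads) lies robot.pinch_z behind it (robot.pinch_z is the distance from the TCP to the grasp point, in m); z points along the fingers, y is the line along which they close (so a half turn about z gives the same grasp; the last joint's range is limited). The gripper opens to 95 mm and grips with 3 to 60 N. Pads are 20 mm wide; open, the fingers measure 119 mm over their backs; the gripper's body (75 mm by 180 mm) begins 59 mm behind the grasp point.
Start: joints at [1.123, 0.491, 1.559, -0, 1.092, -0.106], TCP at [0.209, 0.589, 0.215] pointing down, gripper open.
Joint ranges: [-3.1, 3.1], [-0.84, 2.19], [0.05, 2.79], [-1.13, 4.28], [0.06, 2.93], [-2.69, 2.69]. Speed limits (rad/s): [2.22, 2.22, 2.79, 3.14, 3.14, 3.14].

INTERFACE

Orientations are given as a unit quaternion [w, x, y, z].
In Python, from cell import read_state, grab_frame, job, robot gives the robot as it stands.
- The arm moves only by the tool drive_tool, never from a script. Its argument "increments" is a list that holds one entry, the list of rows, each a list of 5 numbers: the shift along the world's x, y, z in m, then the turn about the world's z in degrees, then the finger opening in m, from 0 to 0.0951. In form: [[[tx, ty, tz, yaw, fingers], ...]]. A call has 1 to 20 rows; each row shifts and turns the commanded pose from where the row before left it; what a row does not reach is not made up. A row lasts 1/10 s, in which the tool goes at most 50 mm and 8.59 degrees, less where a joint would pass 70% of its speed; a pose out of reach is approached as far as the arm can. A call is refused whole if a number of a shift passes 0.05 or a number of a turn 8.59, either way. A call with a gripper value outside its range is refused whole. The fingers move at their own pace and stop on an object; the grip force is fixed at half the most. Time passes only in rows, so rows that do not move let the fingers close. It gives the time, the measured TCP pose, the force, the opening and the grip force at its end, in the units of the state.
- read_state(): the state, without advancing time (a new reading comes with each control period).
- grab_frame(name): name is "side" or "top" or "wrist"; returns a dict with "color" (420x560x3 uint8, red, green, blue), "depth" (420x560 float32, m along the optical axis (not along the pixel's ray), 0 where there is no reading), "camera_matrix" (3x3 intrinsics, pixels), "T" (4x4, takes a point from camera to world coordinates); the wrist camera has in their place "hand_eye" (4x4, takes a point from camera to tool coordinates, whose origin is the TCP and whose axes are the flange's). Camera axes: x right, y down, z forward; pixel columns grow to the right and rows downward; lengths in m; the calibration is good to about 2 mm. A picture is of the moment at which its call begins: read the wrist's pose just before it.
- job.hand_in(): hands the job in; it is judged then, once.
The state is a dict: "clock": time; "joints": joint angles; "dq": joint speeds; "joint_torque": joint torques, N m; "eef_pos": TCP position; "tcp_rot": TCP orientation; "ft_force": force on the tool from outside, world axes, zero at the start; "torque": the same for the moment, N m; "grip_width": finger opening in m; "grasp_force": force on a finger pad.
Only numpy, scipy, OpenCV 4.12 (cv2) and the standard library are available. Lean on these libraries where they do the work, as an engineer would, in place of code of your own. Each camera call takes 0.05 s, during which the arm holds its last target. There are 200 camera calls.

## Working session

There is one attempt and no reset: what is moved stays moved. The work goes in short steps, Python scripts to look and compute and a tool call to move; the robot and the scene stay as the last step left them, time stands still between calls to the robot, and variables do not carry over. Pictures are saved under pics/ and viewed, at most 10 in all, crops included, and the job is handed in when it is done.

Besides the shell and the picture viewer there is one more tool, called as name([rows], argument=value, ...), one row to a line, values as JSON. drive_tool: Moves the arm, as the interface text tells. Its arguments: {"type":"object","properties":{"increments":{"type":"array"}},"required":["increments"]}

```bash
ls; mkdir -p pics
python3 - <<'E'
from cell import read_state, grab_frame, robot
import cv2,numpy as np
s=read_state();print(s); print(robot.pinch_z)
for n in("side","top"):
    f=grab_frame(n);np.savez(f'pics/{n}0.npz',**f)
    cv2.imwrite(f'pics/{n}0.png',f['color'][:,:,::-1]);print(n,f['camera_matrix'],f['T'])
E
```

```text
pics
{'clock': 0.0, 'joints': array([ 1.12339358e+00,  4.91550897e-01,  1.55947086e+00,  2.53231783e-06,
        1.09165695e+00, -1.05596607e-01]), 'dq': array([-0.00037208,  0.00152422,  0.000953  , -0.00029057, -0.00066766,
       -0.00175629]), 'joint_torque': array([-4.09849745e-03, -6.12632918e+01, -2.58169734e+01,  6.92003220e-02,
        4.83590690e-02, -1.67759235e-04]), 'eef_pos': array([0.20936355, 0.58863235, 0.21405975]), 'tcp_rot': array([-1.49321653e-04,  1.70072884e-01,  9.85431337e-01, -5.22094984e-04]), 'ft_force': array([-0.08184597, -0.28986268,  0.30854574]), 'torque': array([-0.00252405,  0.02414031, -0.04346679]), 'grasp_force': 0.0, 'grip_width': 0.09498800520046008}
0.0188
side [[451.62441464   0.         278.79746686]
 [  0.         451.62441464 207.65574403]
 [  0.           0.           1.        ]] [[ 0.93642586 -0.15541977  0.31456525  0.18592064]
 [-0.35083625 -0.40318936  0.84519363 -0.85821279]
 [-0.00453044 -0.90182206 -0.43208384  0.67910288]
 [ 0.          0.          0.          1.        ]]
top [[513.64764788   0.         278.53735931]
 [  0.         513.64764788 207.34910069]
 [  0.           0.           1.        ]] [[-0.02121739 -0.98884747  0.14741273  0.38563107]
 [-0.9995251   0.01768453 -0.02523538  0.13358571]
 [ 0.02234702 -0.14787815 -0.98875308  1.38079167]
 [ 0.          0.          0.          1.        ]]
```

View pics/side0.png

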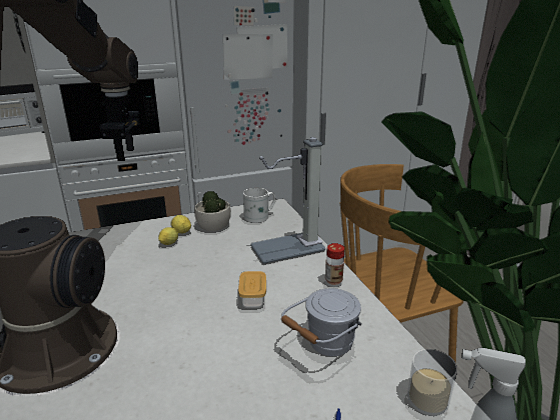

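View pics/top0.png

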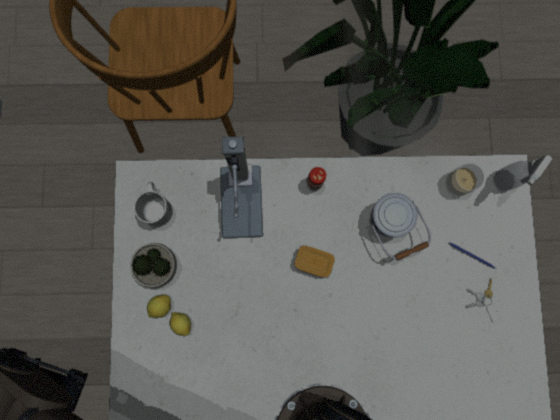

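The side view shows the pail at (332,320) with its brown grip at (300,327), and the hook tip near (263,160). In the top view the lid is at (395,215), the grip at (411,251), and the hook runs from about (235,175) to (235,215).

```bash
cat > h.py <<'E'
import numpy as np,cv2
def ray(f,u,v):
    K=f['camera_matrix'];T=f['T'];d=T[:3,:3]@np.linalg.solve(K,[u,v,1.]);return T[:3,3],d/np.linalg.norm(d)
def tri(f1,p1,f2,p2):
    a,d=ray(f1,*p1);b,e=ray(f2,*p2)
    s=np.linalg.lstsq(np.c_[d,-e],b-a,rcond=None)[0];P=a+s[0]*d;Q=b+s[1]*e
    return (P+Q)/2,np.linalg.norm(P-Q)
def plane(f,p,z):
    a,d=ray(f,*p);return a+d*(z-a[2])/d[2]
def pts(f,m):
    v,u=np.nonzero(m&(f['depth']>0));z=f['depth'][v,u]
    X=np.linalg.solve(f['camera_matrix'],np.c_[u,v,np.ones(len(u))].T)*z
    return (f['T'][:3,:3]@X).T+f['T'][:3,3]
def brown(f,box):
    h=cv2.cvtColor(f['color'],cv2.COLOR_RGB2HSV);m=cv2.inRange(h,(3,110,30),(20,255,255))>0
    k=np.zeros_like(m);k[box[1]:box[3],box[0]:box[2]]=1;m&=k
    n,l,s,c=cv2.connectedComponentsWithStats(m.astype(np.uint8));return l==1+np.argmax(s[1:,4])
def rect(m):
    v,u=np.nonzero(m);p=np.c_[u,v].astype(float);c=p.mean(0);w,V=np.linalg.eigh(np.cov((p-c).T));d=V[:,1]
    t=(p-c)@d;return c+d*(t.min()+t.max())/2, c+d*t.min(), c+d*t.max()
E
python3 - <<'E'
from h import *
S=dict(np.load('pics/side0.npz'));T=dict(np.load('pics/top0.npz'))
ms=brown(S,(270,305,325,350));mt=brown(T,(385,235,440,270))
rs=rect(ms);rt=rect(mt);print(ms.sum(),mt.sum(),rs,rt)
for i in range(3):print('grip',tri(S,rs[i],T,rt[i]))
print('swap',tri(S,rs[1],T,rt[2]),tri(S,rs[2],T,rt[1]))
for f,m in((S,ms),(T,mt)):print('depth',pts(f,m).mean(0))
# lid by depth
k=np.zeros((420,560),bool)
for n,f,b in(('top',T,(365,185,430,245)),('side',S,(300,280,370,320))):
    k=np.zeros((420,560),bool);k[b[1]:b[3],b[0]:b[2]]=1;P=pts(f,k);Q=P[(P[:,2]>.098)&(P[:,2]<.12)]
    (c,r)=cv2.minEnclosingCircle(Q[:,:2].astype(np.float32));print(n,'lid',c,r,np.median(Q[:,2]),len(Q))
# balance points
k=np.zeros((420,560),bool);k[130:245,210:270]=1;P=pts(T,k)
for lo,hi in((.01,.03),(.2,.3),(.3,.36)):
    q=P[(P[:,2]>lo)&(P[:,2]<hi)];print(lo,len(q),q.min(0) if len(q) else'',q.max(0) if len(q) else'', np.median(q,0) if len(q) else '')
    if lo==.01:print(cv2.minAreaRect(q[:,:2].astype(np.float32)))
k=np.zeros((420,560),bool);k[140:185,250:305]=1;P=pts(S,k);q=P[(P[:,2]>.2)&(P[:,2]<.36)&(P[:,0]<.9)];print('side hook',len(q));print(q[::8].round(3))
a=cv2.resize(S['color'][125:265,240:360],None,fx=4,fy=4,interpolation=2)
b=cv2.resize(T['color'][130:245,200:280],None,fx=4,fy=4,interpolation=2)
o=np.zeros((560,800,3),np.uint8);o[:560,:480]=a;o[:460,480:800]=b
cv2.imwrite('pics/hook0.png',cv2.convertScaleAbs(o[:,:,::-1],alpha=1.6))
E
```

```text
288 131 (array([299.01222021, 328.75904219]), array([316.02377828, 340.5190422 ]), array([282.00066214, 316.99904218])) (array([411.65217998, 250.34731821]), array([426.861258  , 243.68335109]), array([396.44310196, 257.01128534]))
grip (array([ 0.46079875, -0.23171058,  0.09347092]), np.float64(0.0027511551878888763))
grip (array([ 0.47752955, -0.27182755,  0.09253178]), np.float64(0.0014144648474638736))
grip (array([ 0.44307964, -0.19110001,  0.09634925]), np.float64(0.006155526711691834))
swap (array([ 0.47437617, -0.21579555,  0.04223724]), np.float64(0.05488896712845162)) (array([ 0.4474776 , -0.24781233,  0.14443047]), np.float64(0.05563090374965996))
depth [ 0.45798499 -0.23670345  0.0974014 ]
depth [ 0.4611482  -0.22904415  0.09993616]
top lid (0.5326157808303833, -0.21090246737003326) 0.08316928893327713 0.10403751217622847 1457
side lid (0.5504406094551086, -0.19231292605400085) 0.05660708248615265 0.10340980439919834 1397
0.01 2384 [0.51118272 0.14367798 0.01000569] [0.70577698 0.25579448 0.02805989] [0.59746255 0.19485117 0.01521151]
((0.6081854104995728, 0.1996316015720
[... 324 characters left out ...]
0.317]
 [0.662 0.221 0.303]
 [0.643 0.199 0.301]
 [0.65  0.195 0.298]
 [0.645 0.196 0.293]
 [0.639 0.202 0.286]
 [0.637 0.198 0.285]
 [0.616 0.202 0.283]
 [0.639 0.202 0.281]
 [0.529 0.194 0.294]
 [0.613 0.203 0.281]
 [0.635 0.198 0.279]
 [0.528 0.199 0.29 ]
 [0.595 0.2   0.281]
 [0.617 0.199 0.279]
 [0.64  0.198 0.276]
 [0.534 0.193 0.288]
 [0.597 0.198 0.279]
 [0.648 0.195 0.273]
 [0.58  0.196 0.279]
 [0.652 0.197 0.269]
 [0.577 0.196 0.277]
 [0.539 0.198 0.278]
 [0.647 0.193 0.265]
 [0.571 0.197 0.271]
 [0.565 0.201 0.268]
 [0.54  0.196 0.27 ]
 [0.66  0.215 0.248]
 [0.56  0.197 0.264]
 [0.552 0.198 0.262]
 [0.549 0.197 0.26 ]
 [0.662 0.218 0.235]
 [0.661 0.215 0.224]
 [0.658 0.209 0.215]]
```

View pics/hook0.png

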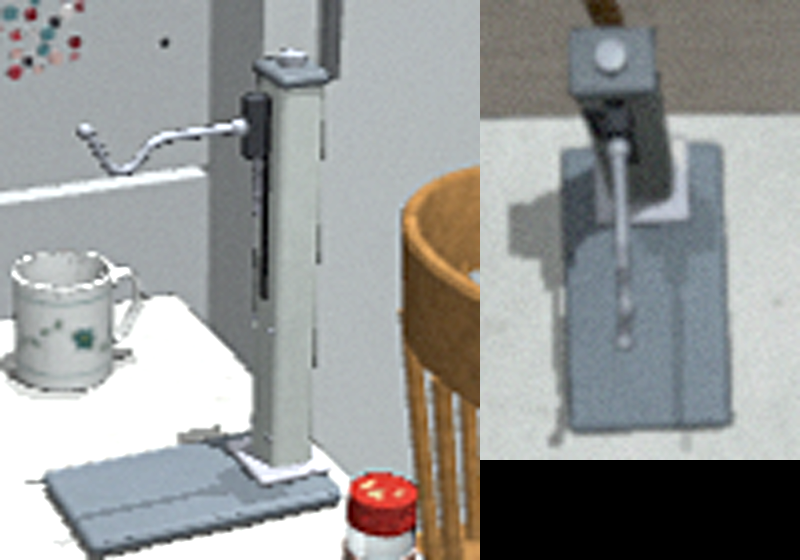

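drive_tool([
  [[0.018,-0.0423,0.004,-2.35,0.0951],[0.018,-0.0423,0.004,-2.35,0.0951],[0.018,-0.0423,0.004,-2.35,0.0951],[0.018,-0.0423,0.004,-2.35,0.0951],[0.018,-0.0423,0.004,-2.35,0.0951],[0.018,-0.0423,0.004,-2.35,0.0951],[0.018,-0.0423,0.004,-2.35,0.0951],[0.018,-0.0423,0.004,-2.35,0.0951],[0.018,-0.0423,0.004,-2.35,0.0951],[0.018,-0.0423,0.004,-2.35,0.0951],[0.0083,-0.0423,0,-2.35,0.0951],[0.0083,-0.0423,0,-2.35,0.0951],[0.0083,-0.0423,0,-2.35,0.0951],[0.0083,-0.0423,0,-2.35,0.0951],[0.0083,-0.0423,0,-2.35,0.0951],[0.0083,-0.0423,0,-2.35,0.04],[0.0083,-0.0423,0,-2.35,0.04],[0.0083,-0.0423,0,-2.35,0.04],[0.0083,-0.0423,0,-2.35,0.04],[0.0083,-0.0423,0,-2.35,0.04]],
])

```text
clock: 2.1
eef_pos: [0.4724, -0.259, 0.2545]
tcp_rot: [-0.0, 0.55, 0.835, 0.0]
ft_force: [1.4, 0.1, -0.4]
grip_width: 0.0605
grasp_force: 0.0
```

drive_tool([
  [[0,0,0,0,0.04],[0,0,0,0,0.04],[0,0,0,0,0.04]],
])

```text
clock: 2.4
eef_pos: [0.4722, -0.2563, 0.2545]
tcp_rot: [-0.0, 0.549, 0.836, 0.0]
ft_force: [0.2, -0.1, -0.4]
grip_width: 0.0415
grasp_force: 0.0
```

```bash
cat >> h.py <<'E'
from scipy.spatial.transform import Rotation as Rn
def wrist(n):
    from cell import read_state,grab_frame
    s=read_state();f=grab_frame('wrist');q=s['tcp_rot'];M=np.eye(4);M[:3,:3]=Rn.from_quat([q[1],q[2],q[3],q[0]]).as_matrix();M[:3,3]=s['eef_pos']
    f=dict(f);f['T']=M@f['hand_eye'];cv2.imwrite(f'pics/{n}.png',f['color'][:,:,::-1]);np.savez(f'pics/{n}.npz',**f);return s,f,M
E
python3 - <<'E'
from h import *
s,f,M=wrist('w1')
print(s['eef_pos'],s['tcp_rot'],s['ft_force'],s['grip_width'],'tool y deg',np.degrees(np.arctan2(M[1,1],M[0,1])))
try:
    m=brown(f,(0,0,560,420));r=rect(m);print(m.sum(),r)
    g=[plane(f,p,.093) for p in r];print(g,np.degrees(np.arctan2(*(g[2]-g[1])[:2])), pts(f,m).mean(0))
except Exception as e:print(e)
S=dict(np.load('pics/side0.npz'));T=dict(np.load('pics/top0.npz'))
print('tip',tri(S,(260.8,157.5),T,(236.2,216.2)))
E
```

```text
[ 0.47218337 -0.25630458  0.25450244] [-3.38124511e-04  5.48617319e-01  8.36073509e-01  9.91353103e-05] [ 0.21649197 -0.12548215 -0.38238042] 0.041527167815612415 tool y deg 23.455585468662697
1297 (array([287.19075598, 162.97774087]), array([287.76951475, 115.93564935]), array([286.6119972, 210.0198324]))
[array([ 0.4622111 , -0.23002425,  0.093     ]), array([ 0.44532272, -0.18974802,  0.093     ]), array([ 0.48024117, -0.27302323,  0.093     ])] 157.25101816473543 [ 0.46170106 -0.2288733   0.09971016]
tip (array([0.53006248, 0.19669118, 0.29195831]), np.float64(0.0008670299465068819))
```

View pics/w1.png

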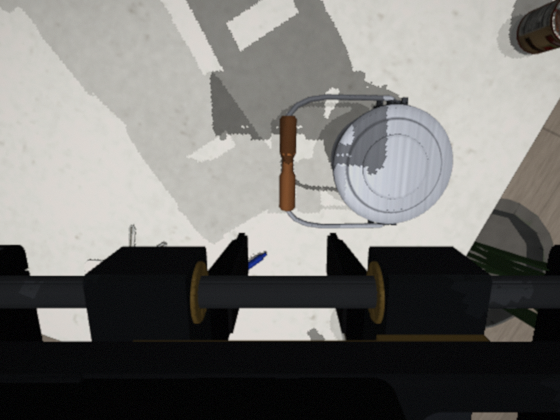

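Wrist view: the grip is at (287,163), ends at rows 116–210 and parallel to the pads, with the pail at (392,163). The offset to the −y thick part is already right, so I descend and close.

drive_tool([
  [[0,0,-0.03,0,0.036],[0,0,-0.03,0,0.036],[0,0,-0.03,0,0.036],[0,0,-0.03,0,0.036],[0,0,-0.02,0,0.036],[0,0,-0.02,0,0.036],[0,0,-0.015,0,0.036],[0,0,-0.0045,0,0.036],[0,0,0,0,0.036],[0,0,0,0,0.036]],
])

```text
clock: 3.45
eef_pos: [0.4729, -0.2569, 0.076]
tcp_rot: [0.001, 0.549, 0.836, 0.0]
ft_force: [0.7, -0.5, 0.6]
grip_width: 0.0362
grasp_force: 0.0
```

drive_tool([
  [[0,0,0,0,0.0],[0,0,0,0,0.0],[0,0,0,0,0.0],[0,0,0,0,0.0],[0,0,0,0,0.0],[0,0,0,0,0.0]],
])

```text
clock: 4.05
eef_pos: [0.4725, -0.2573, 0.0754]
tcp_rot: [0.0, 0.549, 0.836, -0.0]
ft_force: [-1.5, -0.5, 2.7]
grip_width: 0.015
grasp_force: 30.0
```

Run:
```python
import numpy as np
psi=np.radians(23.0)
q=np.linspace(-1.48,0.0,21);r=.1*np.sin(q);z=.1*np.cos(q)
print(np.c_[np.diff(r)*np.cos(psi),np.diff(r)*np.sin(psi),np.diff(z)].round(4).tolist())
```

```text
[[0.0009, 0.0004, 0.0073], [0.0014, 0.0006, 0.0072], [0.0019, 0.0008, 0.0071], [0.0023, 0.001, 0.007], [0.0028, 0.0012, 0.0067], [0.0033, 0.0014, 0.0065], [0.0037, 0.0016, 0.0062], [0.0041, 0.0017, 0.0059], [0.0045, 0.0019, 0.0056], [0.0049, 0.0021, 0.0052], [0.0052, 0.0022, 0.0048], [0.0055, 0.0023, 0.0044], [0.0058, 0.0025, 0.0039], [0.006, 0.0026, 0.0034], [0.0063, 0.0027, 0.0029], [0.0064, 0.0027, 0.0024], [0.0066, 0.0028, 0.0019], [0.0067, 0.0028, 0.0014], [0.0068, 0.0029, 0.0008], [0.0068, 0.0029, 0.0003]]
```

drive_tool([
  [[0.0009,0.0004,0.0073,0,0],[0.0014,0.0006,0.0072,0,0],[0.0019,0.0008,0.0071,0,0],[0.0023,0.001,0.007,0,0],[0.0028,0.0012,0.0067,0,0],[0.0033,0.0014,0.0065,0,0],[0.0037,0.0016,0.0062,0,0],[0.0041,0.0017,0.0059,0,0],[0.0045,0.0019,0.0056,0,0],[0.0049,0.0021,0.0052,0,0],[0,0,0,0,0]],
])

```text
clock: 5.15
eef_pos: [0.5031, -0.2445, 0.1407]
tcp_rot: [0.001, 0.549, 0.836, -0.0]
ft_force: [-3.6, -2.9, 3.5]
grip_width: 0.0149
grasp_force: 30.0
```

drive_tool([
  [[0.0052,0.0022,0.0048,0,0],[0.0055,0.0023,0.0044,0,0],[0.0058,0.0025,0.0039,0,0],[0.006,0.0026,0.0034,0,0],[0.0063,0.0027,0.0029,0,0],[0.0064,0.0027,0.0024,0,0],[0.0066,0.0028,0.0019,0,0],[0.0067,0.0028,0.0014,0,0],[0.0068,0.0029,0.0008,0,0],[0.0068,0.0029,0.0003,0,0],[0,0,0,0,0],[0,0,0,0,0],[0,0,0,0,0]],
])

```text
clock: 6.45
eef_pos: [0.5651, -0.2181, 0.1665]
tcp_rot: [0.001, 0.549, 0.836, 0.0]
ft_force: [2.3, -2.5, 6.5]
grip_width: 0.0151
grasp_force: 30.0
```

Run:
```python
from h import *
from cell import grab_frame,read_state
f=grab_frame('side');t=grab_frame('top')
o=np.zeros((480,800,3),np.uint8)
o[:,:480]=cv2.resize(f['color'][220:380,250:410],(480,480));o[:320,480:]=cv2.resize(t['color'][170:270,350:450],(320,320))
cv2.imwrite('pics/up.png',cv2.convertScaleAbs(o[:,:,::-1],alpha=1.5))
k=np.zeros((420,560),bool);k[280:330,290:380]=1;P=pts(f,k);Q=P[(P[:,2]>.098)&(P[:,2]<.118)&(P[:,0]>.4)]
print(cv2.minEnclosingCircle(Q[:,:2].astype(np.float32)),np.median(Q,0))
s=read_state();print(s['eef_pos'],s['ft_force'],s['torque'])
```

```text
((0.5510643124580383, -0.1917971968650818), 0.06439446657896042) [ 0.54548569 -0.20073702  0.10351496]
[ 0.56503952 -0.21812266  0.16647318] [ 2.24830754 -3.35964456  5.63065603] [-0.52695154 -0.22929959 -0.01403729]
```

View pics/up.png

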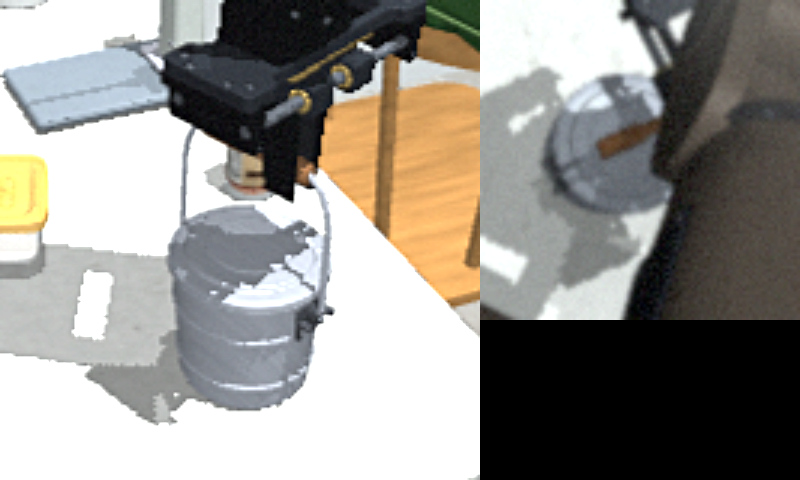

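The bail stands upright over the lid and the pail is still on the worktop. Lifting slowly.

drive_tool([
  [[0,0,0.002,0,0],[0,0,0.002,0,0],[0,0,0.003,0,0],[0,0,0.003,0,0],[0,0,0.004,0,0],[0,0,0.005,0,0],[0,0,0.005,0,0],[0,0,0.006,0,0],[0,0,0,0,0],[0,0,0,0,0],[0,0,0,0,0],[0,0,0,0,0],[0,0,0,0,0],[0,0,0,0,0]],
])

```text
clock: 7.95
eef_pos: [0.5644, -0.218, 0.1959]
tcp_rot: [-0.0, 0.549, 0.836, 0.0]
ft_force: [0.2, -0.2, -4.6]
grip_width: 0.0151
grasp_force: 30.0
```

Run:
```python
from h import *
from cell import grab_frame,read_state
f=grab_frame('side')
k=np.zeros((420,560),bool);k[240:330,290:380]=1;P=pts(f,k);Q=P[(P[:,2]>.11)&(P[:,2]<.155)&(np.hypot(P[:,0]-.551,P[:,1]+.192)<.05)]
A=np.c_[Q[:,:2],np.ones(len(Q))]
for _ in range(5):
    c=np.linalg.lstsq(A,Q[:,2],rcond=None)[0];r=abs(A@c-Q[:,2]);w=r<max(.003,np.median(r));A=A[w];Q=Q[w]
print('slopes',c,len(Q),np.median(Q,0))
s=read_state();print(s['eef_pos'],s['ft_force'],s['torque'])
```

```text
slopes [0.01982082 0.01123392 0.12463691] 828 [ 0.54876942 -0.2001378   0.1332317 ]
[ 0.56437636 -0.218032    0.19598667] [ 0.99549068 -0.21456412 -4.50102639] [-0.14815912 -0.05177453  0.02984799]
```

drive_tool([
  [[0,0,0.004,0,0],[0,0,0.008,0,0],[0,0,0.012,0,0],[0,0,0.012,0,0],[0,0,0.012,0,0],[0,0,0.012,0,0],[0,0,0.012,0,0],[0,0,0.012,0,0],[0,0,0.012,0,0],[0,0,0.01,0,0],[0,0,0.006,0,0],[0,0,0,0,0]],
])

```text
clock: 9.2
eef_pos: [0.5645, -0.2181, 0.3089]
tcp_rot: [0.001, 0.549, 0.836, 0.0]
ft_force: [-0.3, -0.6, -5.2]
grip_width: 0.0153
grasp_force: 30.0
```

drive_tool([
  [[-0.001,0.003,0,-0.2,0],[-0.002,0.006,0,-0.4,0],[-0.003,0.01,0,-0.6,0],[-0.004,0.014,0,-0.8,0],[-0.005,0.018,0,-1.0,0],[-0.005,0.02,0,-1.2,0],[-0.005,0.02,0,-1.2,0],[-0.005,0.02,0,-1.2,0],[-0.005,0.02,0,-1.2,0],[-0.005,0.02,0,-1.2,0],[-0.005,0.02,0,-1.2,0],[-0.005,0.02,0,-1.2,0],[-0.005,0.02,0,-1.2,0],[-0.005,0.02,0,-1.2,0],[-0.005,0.02,0,-1.2,0],[-0.005,0.02,0,-1.2,0],[-0.005,0.02,0,-1.2,0],[-0.005,0.018,0,-1.0,0],[-0.005,0.016,0,-0.8,0],[-0.004,0.014,0,-0.6,0]],
])

```text
clock: 11.2
eef_pos: [0.4743, 0.1222, 0.308]
tcp_rot: [-0.0, 0.685, 0.729, -0.0]
ft_force: [-0.7, -0.5, -4.1]
grip_width: 0.0155
grasp_force: 30.0
```

drive_tool([
  [[-0.004,0.014,0,-0.6,0],[-0.003,0.012,0,-0.6,0],[-0.002,0.011,0,-0.4,0],[-0.002,0.01,0,-0.4,0],[-0.002,0.008,0,-0.2,0],[-0.001,0.006,0,0,0],[0,0.003,0,0,0],[0,0,0,0,0],[0,0,0,0,0],[0,0,0,0,0],[0,0,0,0,0],[0,0,0,0,0]],
])

```text
clock: 12.4
eef_pos: [0.4614, 0.1848, 0.3081]
tcp_rot: [0.0, 0.698, 0.716, 0.0]
ft_force: [0.2, -0.3, -4.0]
grip_width: 0.0151
grasp_force: 30.0
```

Run:
```python
from h import *
from cell import grab_frame,read_state
s,w,M=wrist('w2')
f=grab_frame('side');t=grab_frame('top')
np.savez('pics/s2.npz',**f);np.savez('pics/t2.npz',**t)
print(s['eef_pos'],s['ft_force'],s['torque'],'tool y',np.degrees(np.arctan2(M[1,1],M[0,1])))
o=np.zeros((600,800,3),np.uint8)
o[:,:400]=cv2.resize(f['color'][110:260,200:300],(400,600));o[:300,400:]=cv2.resize(w['color'],(400,300));o[300:,400:]=cv2.resize(t['color'][150:270,180:340],(400,300))
cv2.imwrite('pics/near.png',cv2.convertScaleAbs(o[:,:,::-1],alpha=1.5))
```

```text
[0.46142995 0.18478503 0.30806529] [ 0.18286432 -0.30489638 -4.03367135] [-0.15382057  0.06276995  0.00778203] tool y 1.3986617382900828
```

View pics/near.png

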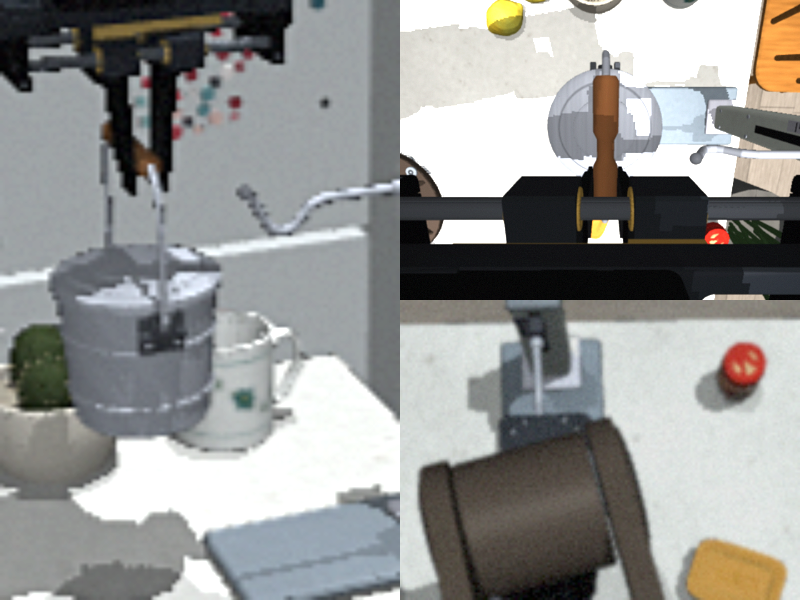

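The wrist view (top right) shows the grip with its waist near panel (605,145) and the hook tip at (697,157). The side view shows the pail hanging upright, clear of the hook.

Run:
```python
from h import *
w=dict(np.load('pics/w2.npz'))
m=brown(w,(200,60,380,300));v,u=np.nonzero(m);wd=[(r,int(m[r].sum()),float(np.nonzero(m[r])[0].mean().round(1))) for r in range(v.min(),v.max()+1)]
print(wd[::3])
s=w['depth'][m];print('grip depth',np.median(s),pts(w,m).mean(0))
zg=.3269
for r,_,c in (wd[0],):print('far end',plane(w,(c,r),zg))
b=w['color'];k=np.zeros(m.shape,bool);k[195:245,395:470]=1
P=pts(w,k);q=P[(P[:,2]>.25)&(P[:,2]<.31)];print('hook pts',len(q));print(q[np.argsort(q[:,0])][::15].round(4))
print('tip plane',plane(w,(416,220),.297))
```

```text
[(106, 23, 287.0), (109, 31, 288.0), (112, 34, 287.5), (115, 35, 288.0), (118, 35, 288.0), (121, 35, 288.0), (124, 35, 288.0), (127, 35, 288.0), (130, 35, 288.0), (133, 35, 288.0), (136, 35, 288.0), (139, 35, 288.0), (142, 35, 288.0), (145, 35, 288.0), (148, 35, 288.0), (151, 34, 287.5), (154, 34, 287.5), (157, 34, 287.5), (160, 34, 287.5), (163, 34, 287.5), (166, 34, 287.5), (169, 34, 287.5), (172, 34, 287.5), (175, 34, 287.5), (178, 34, 287.5), (181, 34, 287.5), (184, 34, 287.5), (187, 31, 288.0), (190, 28, 287.5), (193, 25, 288.0), (196, 23, 287.0), (199, 22, 287.5), (202, 22, 287.5), (205, 23, 287.0), (208, 23, 287.0), (211, 23, 287.0), (214, 22, 287.5), (217, 22, 287.5), (220, 22, 287.5), (223, 24, 287.5), (226, 27, 287.0), (229, 30, 287.5), (232, 32, 287.5), (235, 33, 287.0), (238, 35, 287.0), (241, 35, 287.0), (244, 35, 287.0), (247, 35, 287.0), (250, 33, 287.0), (253, 33, 287.0), (256, 33, 287.0), (259, 33, 287.0), (262, 33, 287.0), (265, 33, 287.0), (268, 33, 287.0), (271, 33, 287.0), (274, 33, 287.0)]
grip depth 0.14886175 [0.46197298 0.22288106 0.33135259]
far end [0.46092
[... 849 characters left out ...]
.2646]
 [0.5581 0.1962 0.2629]
 [0.5589 0.2024 0.2638]
 [0.5599 0.1959 0.2618]
 [0.5608 0.2013 0.2642]
 [0.5614 0.2031 0.2608]
 [0.5621 0.201  0.2656]
 [0.5626 0.1977 0.2655]
 [0.5633 0.2013 0.2643]
 [0.5642 0.1991 0.2659]
 [0.5646 0.2011 0.2657]
 [0.5654 0.202  0.2666]
 [0.566  0.2011 0.2682]
 [0.5666 0.1987 0.2689]
 [0.5673 0.199  0.2701]
 [0.5677 0.2009 0.27  ]
 [0.5682 0.1995 0.2694]
 [0.5687 0.2014 0.2715]
 [0.5693 0.1999 0.2709]
 [0.5698 0.1973 0.2706]
 [0.5703 0.2034 0.2691]
 [0.5708 0.2007 0.2739]
 [0.5711 0.1979 0.2727]
 [0.5718 0.202  0.2714]
 [0.5723 0.2027 0.2716]
 [0.5727 0.2004 0.275 ]
 [0.5733 0.2031 0.273 ]
 [0.5745 0.2035 0.2718]]
tip plane [0.53280697 0.2013926  0.297     ]
```

Run:
```python
from h import *
w=dict(np.load('pics/w2.npz'))
for z in(.327,.331):print('waist',plane(w,(287.5,211.5),z))
k=np.zeros((420,560),bool);k[140:300,395:560]=1
P=pts(w,k);q=P[(P[:,2]>.25)&(P[:,2]<.31)&(abs(P[:,1]-.2)<.012)]
for x in np.arange(.528,.66,.006):
    a=q[abs(q[:,0]-x)<.003]
    if len(a):print(round(x,3),len(a),((a[:,1].min()+a[:,1].max())/2).round(4),np.percentile(a[:,2],90).round(4))
m=brown(w,(200,60,380,300));g=pts(w,m);print('grip top z',np.percentile(g[:,2],95))
```

```text
waist [0.46226146 0.21234307 0.327     ]
waist [0.46222891 0.21338976 0.331     ]
0.528 96 0.1989 0.2963
0.534 162 0.1992 0.2971
0.54 80 0.2002 0.2896
0.546 60 0.2004 0.2811
0.552 58 0.1998 0.2696
0.558 107 0.1996 0.2652
0.564 136 0.1997 0.2676
0.57 182 0.2 0.2742
0.576 175 0.2001 0.2798
0.582 153 0.2001 0.2823
0.588 142 0.2004 0.284
0.594 129 0.2007 0.2843
0.6 116 0.2007 0.2845
0.606 122 0.2009 0.2842
0.612 119 0.2012 0.2842
0.618 123 0.2013 0.2842
0.624 27 0.2013 0.2839
grip top z 0.3335939243214608
```

drive_tool([
  [[0,-0.003,0,0,0],[0,-0.005,0,0,0],[0,-0.0047,0,0,0],[0.003,0,0,0,0],[0.005,0,0,0,0],[0.008,0,0,0,0],[0.008,0,0,0,0],[0.008,0,0,0,0],[0.008,0,0,0,0],[0.008,0,0,0,0],[0.008,0,0,0,0],[0.008,0,0,0,0],[0.008,0,0,0,0],[0.008,0,0,0,0],[0.006,0,0,0,0],[0.005,0,0,0,0],[0.003,0,0,0,0],[0.002,0,0,0,0],[0,0,0,0,0],[0,0,0,0,0]],
])

```text
clock: 14.55
eef_pos: [0.5572, 0.1723, 0.3081]
tcp_rot: [0.0, 0.698, 0.716, 0.0]
ft_force: [-0.4, 0.4, -2.9]
grip_width: 0.015
grasp_force: 30.0
```

drive_tool([
  [[0,0,-0.003,0,0],[0,0,-0.005,0,0],[0,0,-0.005,0,0],[0,0,-0.005,0,0],[0,0,-0.005,0,0],[0,0,-0.005,0,0],[0,0,-0.005,0,0],[0,0,-0.005,0,0],[0,0,-0.004,0,0],[0,0,-0.003,0,0],[0,0,0,0,0],[0,0,0,0,0],[0,0,0,0,0],[0,0,0,0,0],[0,0,0,0,0]],
])

```text
clock: 16.05
eef_pos: [0.5574, 0.1723, 0.2632]
tcp_rot: [0.0, 0.698, 0.716, 0.0]
ft_force: [-0.1, -0.3, -4.0]
grip_width: 0.015
grasp_force: 30.0
```

Run:
```python
from h import *
from cell import grab_frame
s,w,M=wrist('w3');f=grab_frame('side')
print(s['eef_pos'],s['ft_force'],s['torque'])
m=brown(w,(200,60,380,300));print([(r,int(m[r].sum())) for r in range(180,245,4)])
k=np.zeros((420,560),bool);k[140:300,300:560]=1;k&=~m
P=pts(w,k);q=P[(P[:,2]>.24)&(P[:,2]<.31)&(abs(P[:,1]-.2)<.012)]
for x in np.arange(.528,.66,.008):
    a=q[abs(q[:,0]-x)<.004]
    if len(a):print(round(x,3),len(a),((a[:,1].min()+a[:,1].max())/2).round(4),np.percentile(a[:,2],90).round(4))
o=np.zeros((600,800,3),np.uint8)
o[:,:400]=cv2.resize(f['color'][110:260,220:320],(400,600));o[:300,400:]=cv2.resize(w['color'],(400,300))
cv2.imwrite('pics/over.png',cv2.convertScaleAbs(o[:,:,::-1],alpha=1.5))
```

```text
[0.55739891 0.1722984  0.26322367] [-0.12705155 -0.28808656 -3.9700532 ] [-0.23096862  0.11151032  0.02777432]
[(180, 34), (184, 34), (188, 30), (192, 26), (196, 23), (200, 23), (204, 23), (208, 23), (212, 22), (216, 22), (220, 22), (224, 25), (228, 29), (232, 32), (236, 35), (240, 35), (244, 35)]
0.56 1 0.208 0.2819
0.568 264 0.2013 0.2731
0.576 294 0.2001 0.28
0.584 296 0.2004 0.283
0.592 286 0.2005 0.2842
0.6 285 0.2007 0.2845
0.608 280 0.2009 0.2842
0.616 285 0.2011 0.2844
0.624 283 0.2013 0.2843
0.632 290 0.2014 0.2842
0.64 597 0.2016 0.2867
0.648 1678 0.201 0.3022
0.656 910 0.2031 0.3025
```

View pics/over.png

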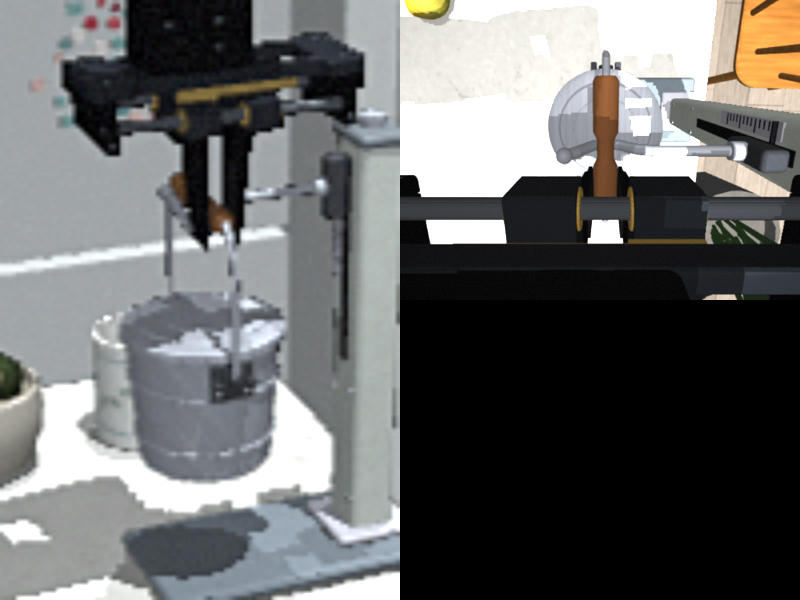

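Side and wrist views show the waist above the bend, between tip and rod. The gripper body is close to the column cap, so I check that gap.

Run:
```python
from h import *
T=dict(np.load('pics/top0.npz'));S=dict(np.load('pics/side0.npz'));w=dict(np.load('pics/w3.npz'));
k=np.zeros((420,560),bool);k[130:245,210:270]=1;P=pts(T,k);q=P[P[:,2]>.31];print('top cap x',np.percentile(q[:,0],[0,2,5,20,50]),q[:,2].max())
k=np.zeros((420,560),bool);k[125:250,290:330]=1;P=pts(S,k);P=P[(P[:,0]<.72)&(P[:,2]<.34)&(abs(P[:,1]-.2)<.04)]
for lo in(.06,.1,.2,.24,.26,.28,.3,.31,.32):
    a=P[(P[:,2]>lo)&(P[:,2]<lo+.01)]
    if len(a):print(lo,np.percentile(a[:,0],[0,5,20]).round(4))
k=np.ones((420,560),bool);P=pts(w,k);P=P[(P[:,0]>.6)&(P[:,0]<.72)&(abs(P[:,1]-.2)<.04)]
for lo in(.26,.28,.29,.3,.31,.32,.33):
    a=P[(P[:,2]>lo)&(P[:,2]<lo+.01)]
    if len(a):print('w',lo,len(a),np.percentile(a[:,0],[0,5,20]).round(4))
```

```text
top cap x [0.66092333 0.66213211 0.66301447 0.6682254  0.67825484] 0.3324059338630936
0.06 [0.6585 0.6594 0.6613]
0.1 [0.6594 0.6604 0.6611]
0.2 [0.6593 0.6603 0.6618]
0.24 [0.6588 0.659  0.6608]
0.26 [0.6411 0.6434 0.6518]
0.28 [0.6133 0.6199 0.6415]
0.3 [0.6433 0.6486 0.6605]
0.31 [0.6577 0.6588 0.6604]
0.32 [0.669  0.6698 0.6714]
w 0.26 779 [0.6448 0.6461 0.6622]
w 0.28 3383 [0.6    0.6048 0.6194]
w 0.29 2019 [0.6444 0.6452 0.6462]
w 0.3 1702 [0.6447 0.6462 0.6489]
```

drive_tool([
  [[0,0,-0.002,0,0],[0,0,-0.002,0,0],[0,0,-0.002,0,0],[0,0,-0.002,0,0],[0,0,-0.002,0,0],[0,0,-0.002,0,0],[0,0,-0.002,0,0],[0,0,-0.002,0,0],[0,0,0,0,0],[0,0,0,0,0],[0,0,0,0,0],[0,0,0,0,0]],
])

```text
clock: 17.35
eef_pos: [0.5574, 0.1723, 0.2472]
tcp_rot: [0.0, 0.698, 0.716, 0.0]
ft_force: [-0.7, -0.0, -4.0]
grip_width: 0.0152
grasp_force: 30.0
```

drive_tool([
  [[0,0,-0.002,0,0],[0,0,-0.002,0,0],[0,0,-0.002,0,0],[0,0,-0.002,0,0],[0,0,-0.001,0,0],[0,0,0,0,0],[0,0,0,0,0],[0,0,0,0,0],[0,0,0,0,0]],
])

```text
clock: 18.25
eef_pos: [0.5574, 0.1723, 0.2382]
tcp_rot: [0.0, 0.698, 0.716, 0.0]
ft_force: [0.6, 0.2, -1.1]
grip_width: 0.0155
grasp_force: 30.0
```

Run:
```python
from h import *
s,w,M=wrist('w4')
print(s['eef_pos'],s['ft_force'],s['torque'])
m=brown(w,(200,60,380,300))
k=np.zeros((420,560),bool);k[140:300,300:560]=1;k&=~m
P=pts(w,k);q=P[(P[:,2]>.2)&(P[:,2]<.31)&(abs(P[:,1]-.2)<.008)]
for x in np.arange(.56,.63,.008):
    a=q[abs(q[:,0]-x)<.004]
    if len(a):print(round(x,3),len(a),((a[:,1].min()+a[:,1].max())/2).round(4),np.percentile(a[:,2],90).round(4))
```

```text
[0.55741048 0.17229725 0.23816867] [ 0.6202695   0.22840849 -1.13308811] [-0.16123229 -0.02804093 -0.01327024]
0.568 302 0.198 0.2579
0.576 337 0.2001 0.2654
0.584 341 0.2005 0.2686
0.592 340 0.2006 0.2697
0.6 342 0.2006 0.2698
0.608 336 0.2009 0.2698
0.616 343 0.2009 0.2698
0.624 338 0.2012 0.2698
```

```bash
cat > samp.py <<'E'
from h import *
from cell import read_state,grab_frame
a=[]
for i in range(14):
    a.append(np.r_[read_state()['ft_force'],read_state()['torque']]);grab_frame('top')
a=np.array(a);print(a.mean(0).round(3),'sd',a.std(0).round(3));print(a[:,2].round(2),read_state()['clock'],read_state()['eef_pos'])
E
python3 samp.py
```

```text
[ 0.65  -0.22  -1.764 -0.156 -0.078 -0.002] sd [0.296 0.501 0.562 0.033 0.029 0.033]
[-1.99 -1.47 -2.3  -1.3  -2.38 -2.01 -0.85 -1.59 -1.63 -2.23 -0.56 -1.68
 -2.14 -2.57] 19.0 [0.55737833 0.17225917 0.23806209]
```

drive_tool([
  [[0,0,-0.001,0,0],[0,0,-0.002,0,0],[0,0,-0.002,0,0],[0,0,-0.002,0,0],[0,0,-0.002,0,0],[0,0,-0.001,0,0],[0,0,0,0,0],[0,0,0,0,0],[0,0,0,0,0],[0,0,0,0,0]],
])

```text
clock: 20.0
eef_pos: [0.5574, 0.1723, 0.2281]
tcp_rot: [0.0, 0.698, 0.716, 0.0]
ft_force: [0.8, 0.0, -0.7]
grip_width: 0.015
grasp_force: 30.0
```

```bash
python3 samp.py; python3 samp.py
```

```text
[ 0.716 -0.503  0.055 -0.192 -0.099 -0.003] sd [0.404 0.36  0.321 0.03  0.04  0.03 ]
[-0.66 -0.09 -0.08 -0.07 -0.19  0.4   0.05  0.19  0.69  0.12 -0.25  0.45
  0.01  0.21] 20.7 [0.55736302 0.17223641 0.22807554]
[ 1.207 -0.716 -0.019 -0.187 -0.124 -0.033] sd [0.592 0.56  0.476 0.019 0.034 0.034]
[ 0.53  0.24 -0.35 -0.28 -0.52 -0.76 -0.12 -0.31 -0.26  0.42  0.22  0.43
 -0.5   0.98] 21.4 [0.55737319 0.17226999 0.22806976]
```

drive_tool([
  [[0.001,0,0,0,0],[0.001,0,0,0,0],[0,0,0,0,0],[0,0,0,0,0],[0,0,0,0,0]],
])

```text
clock: 21.9
eef_pos: [0.5593, 0.1723, 0.228]
tcp_rot: [-0.0, 0.698, 0.716, -0.0]
ft_force: [-2.1, -0.5, -0.0]
grip_width: 0.0151
grasp_force: 30.0
```

```bash
python3 samp.py; python3 samp.py
python3 - <<'E'
from h import *
s,w,M=wrist('w5')
m=brown(w,(200,60,380,300))
print([(r,int(m[r].sum())) for r in range(180,245,4)])
k=np.zeros((420,560),bool);k[140:300,300:560]=1;k&=~m
P=pts(w,k);q=P[(P[:,2]>.2)&(P[:,2]<.31)&(abs(P[:,1]-.2)<.008)]
for x in np.arange(.56,.63,.012):
    a=q[abs(q[:,0]-x)<.004]
    if len(a):print(round(x,3),len(a),((a[:,1].min()+a[:,1].max())/2).round(4),np.percentile(a[:,2],90).round(4))
E
```

```text
[-2.184  0.189 -0.179 -0.04   0.477  0.086] sd [0.644 0.493 0.307 0.024 0.039 0.021]
[-0.03  0.35 -0.41 -0.57  0.04  0.05 -0.07 -0.67 -0.39 -0.47  0.14  0.23
 -0.34 -0.36] 22.6 [0.55932563 0.17227053 0.22805513]
[-2.901  0.706 -0.196 -0.018  0.567  0.094] sd [0.445 0.497 0.596 0.035 0.025 0.033]
[ 0.58 -0.22 -1.19 -0.08 -0.49  0.6  -0.7  -0.17 -0.79  0.42  0.47 -1.03
 -0.57  0.45] 23.3 [0.55935015 0.17228582 0.22806033]
[(180, 34), (184, 34), (188, 31), (192, 27), (196, 23), (200, 23), (204, 23), (208, 23), (212, 23), (216, 23), (220, 23), (224, 25), (228, 29), (232, 33), (236, 35), (240, 35), (244, 35)]
0.572 333 0.2009 0.2537
0.584 342 0.2003 0.259
0.596 325 0.2007 0.2603
0.608 319 0.2009 0.2602
0.62 328 0.2012 0.2603
```

drive_tool([
  [[-0.0007,0,0,0,0],[-0.0007,0,-0.0004,0,0],[0,0,0,0,0],[0,0,0,0,0],[0,0,0,0,0]],
])

```text
clock: 23.85
eef_pos: [0.5584, 0.1723, 0.2278]
tcp_rot: [0.0, 0.698, 0.716, 0.0]
ft_force: [3.3, 0.2, -1.2]
grip_width: 0.0154
grasp_force: 30.0
```

```bash
python3 samp.py; python3 samp.py
```

```text
[ 3.362  0.3   -0.265 -0.07  -0.527 -0.083] sd [0.737 0.379 0.545 0.049 0.05  0.027]
[-1.21  0.14 -0.39  0.41 -0.75  0.15 -0.2  -0.13  0.65 -0.71  0.39 -0.67
 -1.01 -0.38] 24.55 [0.55802084 0.17225527 0.22769556]
[ 3.608 -0.139 -0.059 -0.115 -0.603 -0.11 ] sd [0.412 0.447 0.49  0.032 0.021 0.036]
[ 0.21 -0.33  0.44  0.96 -0.76 -0.66  0.29 -0.19 -0.41 -0.16 -0.77 -0.05
  0.22  0.4 ] 25.25 [0.55799525 0.17225972 0.22768207]
```

drive_tool([
  [[0.0008,0,0,0,0],[0,0,0,0,0],[0,0,0,0,0],[0,0,0,0,0],[0,0,0,0,0]],
])

```text
clock: 25.75
eef_pos: [0.5585, 0.1723, 0.2276]
tcp_rot: [-0.0, 0.698, 0.716, -0.0]
ft_force: [-0.7, 0.0, 0.2]
grip_width: 0.0157
grasp_force: 30.0
```

```bash
python3 samp.py; python3 samp.py
```

```text
[-1.661 -0.148 -0.081 -0.12   0.375  0.045] sd [0.6   0.558 0.539 0.042 0.085 0.026]
[ 0.2  -0.06  0.42  0.38 -0.98 -0.02 -1.12  0.17  0.1  -0.75  0.68 -0.34
  0.53 -0.33] 26.45 [0.558655   0.17226338 0.22759374]
[-2.726 -0.054 -0.295 -0.128  0.547  0.086] sd [0.514 0.565 0.536 0.023 0.037 0.029]
[-0.6  -0.47 -0.93  0.54 -0.21  0.36  0.38 -0.23 -0.74 -1.44 -0.2   0.18
 -0.12 -0.66] 27.15 [0.55878011 0.1722801  0.22764776]
```

drive_tool([
  [[-0.0004,0,-0.0005,0,0],[0,0,0,0,0],[0,0,0,0,0],[0,0,0,0,0],[0,0,0,0,0],[0,0,0,0,0]],
])

```text
clock: 27.75
eef_pos: [0.5585, 0.1723, 0.2272]
tcp_rot: [0.0, 0.698, 0.716, 0.0]
ft_force: [0.6, -0.1, -0.0]
grip_width: 0.0154
grasp_force: 30.0
```

```bash
python3 samp.py; python3 samp.py
```

```text
[ 0.414  0.119  0.095 -0.099  0.005 -0.009] sd [0.436 0.452 0.555 0.019 0.051 0.039]
[-0.02 -0.73  0.5  -0.02 -0.    1.54 -0.45 -0.01 -0.67  0.1  -0.13  0.58
  0.14  0.5 ] 28.45 [0.55842705 0.17224741 0.22717374]
[ 0.947 -0.232 -0.301 -0.115 -0.096 -0.023] sd [0.355 0.458 0.593 0.027 0.031 0.021]
[-0.22 -1.69 -0.95 -0.18  0.62  0.58 -0.83  0.23 -0.13 -0.41 -0.59 -0.08
  0.03 -0.6 ] 29.15 [0.55838405 0.17226217 0.22716738]
```

Loads are near zero on all axes; opening the fingers.

drive_tool([
  [[0,0,0,0,0.018],[0,0,0,0,0.02],[0,0,0,0,0.024],[0,0,0,0,0.028],[0,0,0,0,0.032],[0,0,0,0,0.034],[0,0,0,0,0.034],[0,0,0,0,0.034],[0,0,0,0,0.034],[0,0,0,0,0.034],[0,0,0,0,0.034],[0,0,0,0,0.034]],
])

```text
clock: 30.35
eef_pos: [0.5584, 0.1723, 0.2272]
tcp_rot: [0.0, 0.698, 0.716, 0.0]
ft_force: [-0.0, 1.2, 0.5]
grip_width: 0.0338
grasp_force: 0.0
```

Run:
```python
from h import *
from cell import grab_frame
s,w,M=wrist('w6');f=grab_frame('side')
print(s['eef_pos'],s['ft_force'],s['grip_width'])
m=brown(w,(200,60,380,300))
print([(r,int(m[r].sum()),np.nonzero(m[r])[0].mean().round(1)) for r in range(180,245,4)])
k=np.zeros((420,560),bool);k[140:300,300:560]=1;k&=~m
P=pts(w,k);q=P[(P[:,2]>.2)&(P[:,2]<.31)&(abs(P[:,1]-.2)<.008)]
for x in np.arange(.584,.63,.012):
    a=q[abs(q[:,0]-x)<.004];print(round(x,3),((a[:,1].min()+a[:,1].max())/2).round(4),np.percentile(a[:,2],90).round(4))
o=np.zeros((600,800,3),np.uint8)
o[:,:400]=cv2.resize(f['color'][110:260,220:320],(400,600));o[:300,400:]=cv2.resize(w['color'],(400,300))
cv2.imwrite('pics/rel.png',cv2.convertScaleAbs(o[:,:,::-1],alpha=1.5))
```

```text
[0.55836524 0.1722792  0.22715433] [-0.03057615  1.18604869  0.53071912] 0.0337825512872804
[(180, 34, np.float64(287.5)), (184, 34, np.float64(287.5)), (188, 30, np.float64(287.5)), (192, 26, np.float64(287.5)), (196, 22, np.float64(287.5)), (200, 23, np.float64(288.0)), (204, 22, np.float64(287.5)), (208, 22, np.float64(287.5)), (212, 23, np.float64(288.0)), (216, 22, np.float64(287.5)), (220, 22, np.float64(287.5)), (224, 26, np.float64(287.5)), (228, 28, np.float64(287.5)), (232, 32, np.float64(287.5)), (236, 32, np.float64(287.5)), (240, 32, np.float64(287.5)), (244, 32, np.float64(287.5))]
0.584 0.2019 0.2579
0.596 0.2022 0.2589
0.608 0.2008 0.2589
0.62 0.2012 0.2589
```

View pics/rel.png

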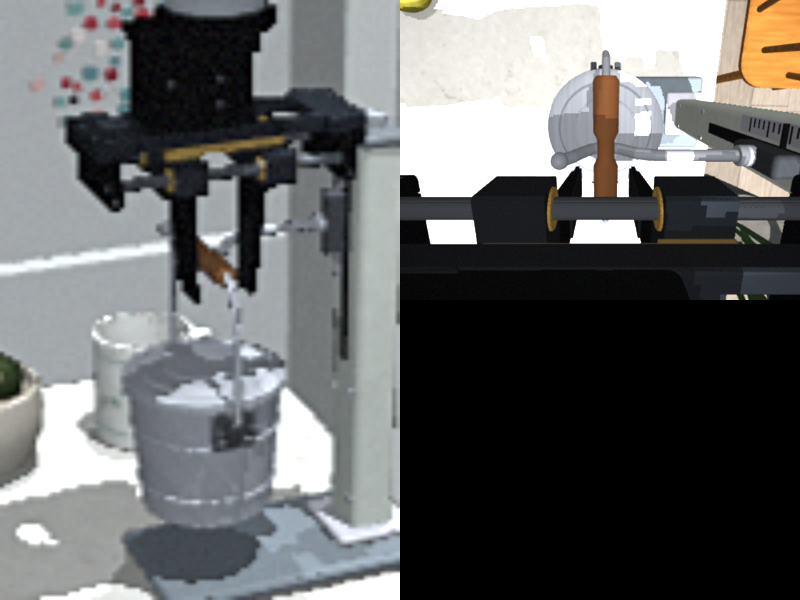

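Fingers are open around the grip, whose waist lies in the hook, and the pail hangs upright. Now I withdraw straight up.

drive_tool([
  [[0,0,0.003,0,0.034],[0,0,0.005,0,0.034],[0,0,0.005,0,0.034],[0,0,0.008,0,0.034],[0,0,0.01,0,0.034],[0,0,0.01,0,0.034],[0,0,0.015,0,0.034],[0,0,0.02,0,0.034],[0,0,0.02,0,0.034],[0,0,0.02,0,0.034],[0,0,0.015,0,0.034],[0,0,0.005,0,0.034],[0,0,0,0,0.034],[0,0,0,0,0.034],[0,0,0,0,0.034],[0,0,0,0,0.034]],
])

```text
clock: 32.05
eef_pos: [0.5583, 0.1722, 0.3625]
tcp_rot: [-0.0, 0.698, 0.716, -0.0]
ft_force: [0.2, -0.4, 0.2]
grip_width: 0.0341
grasp_force: 0.0
```

drive_tool([
  [[0,0,0,0,0.034],[0,0,0,0,0.034],[0,0,0,0,0.034],[0,0,0,0,0.034],[0,0,0,0,0.034],[0,0,0,0,0.034],[0,0,0,0,0.034],[0,0,0,0,0.034],[0,0,0,0,0.034],[0,0,0,0,0.034],[0,0,0,0,0.034],[0,0,0,0,0.034],[0,0,0,0,0.034],[0,0,0,0,0.034],[0,0,0,0,0.034],[0,0,0,0,0.034],[0,0,0,0,0.034],[0,0,0,0,0.034],[0,0,0,0,0.034],[0,0,0,0,0.034]],
])

```text
clock: 34.05
eef_pos: [0.5584, 0.1722, 0.3632]
tcp_rot: [0.0, 0.698, 0.716, 0.0]
ft_force: [-0.1, -0.0, -0.6]
grip_width: 0.034
grasp_force: 0.0
```

Run:
```python
from h import *
from cell import grab_frame,read_state
fs=[grab_frame('side') for _ in range(10)]
for f in fs[::3]:
    m=brown(f,(240,150,300,220));print(m.sum(),rect(m)[0],np.abs(f['color'][180:250,240:300].astype(int)-fs[0]['color'][180:250,240:300]).mean())
print(read_state()['eef_pos'])
f=fs[-1];cv2.imwrite('pics/fin.png',cv2.convertScaleAbs(cv2.resize(f['color'][110:260,220:320],(400,600))[:,:,::-1],alpha=1.5))
```

```text
69 [270.68200116 173.31597542] 0.0
69 [270.72825305 173.27716654] 1.2956349206349207
69 [270.71337569 173.29460794] 1.3073015873015874
69 [270.72825305 173.27716654] 1.2986507936507936
[0.55837256 0.17227663 0.36315674]
```

View pics/fin.png

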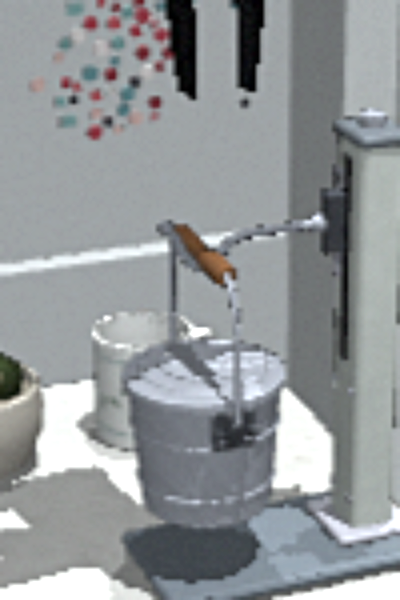

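The pail hangs on the hook, upright and still, and the gripper is well above it.

```bash
python3 -c "
from cell import job;print(job.hand_in())"
```

```text
the job is handed in; nothing more can be done
None
```

The pail hangs by the waist of its grip on the balance hook, upright and still with the gripper clear of it, and I handed the job in; the hand-in returned no verdict.

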